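# Roll the sharpening stone fine side up and clamp it in its holder

### The job

Get the sharpening stone ready for the knives: roll the six-sided stone over until its perforated steel flat faces up, and lay it that way in the two saddles of its holder. Slide the clamp along to hold the stone firmly against the end stop, with no gap at either end, and leave the other things on the island alone.

Things in the scene. Friction and masses are not known exactly. Their poses are not given: they have to be found in the camera images.
- stone: Loose six-sided sharpening stone: hexagonal bar 140 mm long, 50 mm across opposite flats, 58 mm across opposite edges, 0.3 to 0.55 kg, grey, black end caps. Origin at its centre; x along the bar, z out of the perforated flat. Starts on a flat, pointing roughly ahead. Pinched level across its side edges it twists; it is held well across opposite flats, tool tilted 30 degrees sideways to the bar
- stone_plate (a point): Centre of the stone's one marked flat, 25 mm from the bar's axis; axes as the stone's (z out of this flat). It carries a flush perforated steel plate, 112 x 24 mm with two rows of small holes; the other five flats are plain. It starts facing right (-y) and down, two flats (120 degrees) from up. A small steel stud on each end cap lies beside this flat
- holder: Stone holder, does not move: wooden board 250 x 88 mm, its top 15 mm above the island, with two grey saddles, a fixed aluminium end stop and a sliding clamp. Origin on the island under the middle of the stone's place; x along the holder from the clamp to the end stop, z up. Saddles 20 mm thick, centred at x = -52 and +52 mm, 84 mm free between them. Either end of the stone may face the stop
- seat (a point): Where the centre of the seated stone belongs: on the holder's axis, 58 mm above the island; axes as the holder's. The saddle floors lie 25 mm below this point; their cheeks, 15 mm high, slope outwards like the stone's lower flats with about 1 mm clearance, so a stone let down within about 5 mm centres itself. The stop's inner face is at x = +70 mm from here, its top 65 mm above the island
- clamp (a joint): Travel of the clamp (m) along the holder's +x: 0 = open, clamp face 164 mm from the stop's face; starts between 0 and 0.006; 0.024 = presses the stone's end while its other end is on the stop; limit 0.032. Stays where it is left, moves with about 2 N and pushes the seated stone along with it (about 6 N in all). Clamp plate 52 mm wide, its top 65 mm above the island
- clamp_top (a point): Top centre of the clamp's upright black grip, 18 mm (along the holder) x 24 mm (across), 116 mm above the island, free for 64 mm below this point; it stands 33 mm behind the clamp face (towards the holder's -x). Axes as the holder's
- tuna_tin: Bystander: loose food tin, 86 mm across, 40 mm high; origin at the centre of its underside
- salt_shaker: Bystander: loose salt shaker, 44 mm across, 90 mm high; origin at the centre of its underside
- spice_jar: Bystander: loose glass spice jar, 46 mm across, 106 mm high; origin at the centre of its underside
Not all that is in view belongs to the job. Leave any green or yellow look-alike of the stone alone.

How it is judged:
By the outcome, as a careful person would: the job done as asked, in the order asked, and still so for the second after the job is handed in, with the robot touching nothing.
It also fails if it takes over 58 s, if anything falls off the work surface, if the arm or the gripper's body presses on something with over 40 N, if the wrist force passes 120 N, or if a joint passes its speed limit or range.

### The arm

A 7-joint arm with a two-finger parallel gripper is mounted at the origin on a cart in front of the work surface, level with it; the furniture and walls round the work are solid. World frame = base frame: x ahead of the robot, y to its left, z up, the work surface at z = 0. Lengths are in m, angles in rad, forces in N, time in s.
With the tool pointing down it reaches from about 0.4 to 0.85 m from the base axis. Payload 10.4 kg.
Tool frame: the origin (TCP) lies midway between the tips of the shut fingers; the grasp point (between the pads) lies 19 mm behind it (manip.pinch_z is the distance from the TCP to the grasp point, in m); y points along the fingers, x is the direction in which the jaws open and shut, and the axes are right-handed (so a half turn about y gives the same grasp; the last joint's range is limited). The gripper opens to 85 mm and grips with 20 to 120 N. Pads are 22 mm wide; open, the fingers measure 114 mm over their backs; the gripper's body (76 mm by 85 mm) begins 54 mm behind the grasp point. The pads swing forward as they close: fully open they stand 13 mm farther back than shut.
Start: joints at [-1.236, 0.332, -0.065, 1.46, 0.022, 1.35, -0.088], TCP at [0.219, 0.585, 0.231] pointing down, gripper open.
Joint ranges: [-2.6, 2.6], [-0.5, 2.12], [-1.47, 1.34], [0.16, 2.42], [-1.27, 4.41], [0.06, 2.06], [-2.6, 2.6]. Speed limits (rad/s): [2.22, 2.22, 2.79, 2.79, 3.14, 3.14, 3.14].

### API

Orientations are given as a unit quaternion [x, y, z, w].
In Python, from workcell import manip gives the robot as it stands.
- The arm moves only by the shell command python3 -m pendant 'ROWS' [OPENING] [FORCE]. ROWS is a JSON object of lists of equal length, an entry for each row: "offset": the shift along the tool's x, y, z scaled (see below), a list of three; "turn": the turn, a rotation vector about the tool's x, y, z scaled (see below), a list of three. A call has 1 to 12 rows; each row is the pose to reach, as a shift and turn from the pose measured when the call began, along the tool's axes at that moment; what a row does not reach only later rows make up. The controller multiplies each number of a shift by 200 mm and each number of a turn by 45 degrees. A row lasts 1/8 s, in which the tool goes at most 62.5 mm and 10.7 degrees, less where a joint would pass 70% of its speed; a pose out of reach is approached as far as the arm can. A call with a number of a shift or a turn outside -1 to 1 is refused whole. A call with a gripper value outside its range is refused whole. OPENING is the opening in per cent of the stroke, from 0 (shut) to 100 (fully open), set as the call begins (- or left out, the last holds). The fingers move at their own pace and stop on an object; FORCE is the grip in N (left out, the last holds). Time passes only in rows, so rows that repeat a pose let the fingers close. It gives the time, the measured TCP pose, the force and the opening at its end, in the units of the state.
- manip.get_obs(): the state, without advancing time (a new reading comes with each control period).
- manip.camera(name): name is "scene" or "side" or "wrist"; returns (picture, depth): 384x512x3 uint8, red, green, blue; 384x512 float32, m along the optical axis (not along the pixel's ray), 0 where there is no reading.
- manip.camera_model(name): a dict with "intrinsics" (3x3 intrinsics, pixels), "R" (3x3) and "t" (3): a world point X has camera coordinates R X + t; the wrist camera has in their place "tool_from_camera" (4x4, takes a point from camera to tool coordinates, whose origin is the TCP and whose axes are the tool frame's). Camera axes: x right, y down, z forward; pixel columns grow to the right and rows downward; lengths in m; the calibration is good to about 2 mm. A picture is of the moment at which its call begins: read the wrist's pose just before it. camera_model takes no time and is no camera call.
- manip.hand_in(): hands the job in, once; it reports no verdict.
The state is a dict: "clock": time; "joint_pos": joint angles; "joint_velocities": joint speeds; "tau": joint torques, N m; "position": TCP position; "ee_rot": TCP orientation; "ft_force": force on the tool from outside, world axes, zero at the start; "torque": the same for the moment, N m; "grip_width": opening from 0.0 (shut) to 1.0 (fully open).
Only numpy, scipy, OpenCV 4.12 (cv2) and the standard library are available. Lean on these libraries where they do the work, as an engineer would, in place of code of your own. Each camera call takes 0.05 s, during which the arm holds its last target. There are 200 camera calls.

## Working session

There is one attempt and no reset: what is moved stays moved. The work goes in short steps, Python scripts to look and compute and a shell command to move; the robot and the scene stay as the last step left them, time stands still between calls to the robot, and variables do not carry over. Pictures are saved under pics/ and viewed, about 8 in all and at most 12, crops included, and the job is handed in when it is done.

```bash
ls; mkdir -p pics; python3 - <<'E'
from workcell import manip
import cv2,numpy as np
o=manip.get_obs();print(o)
for n in("scene","side"):
    p,d=manip.camera(n);cv2.imwrite(f"pics/{n}0.png",p[:,:,::-1]);np.savez(f"pics/{n}0.npz",p=p,d=d);print(n,manip.camera_model(n))
print(manip.camera_model("wrist"),manip.pinch_z)
a=cv2.imread("pics/scene0.png");b=cv2.imread("pics/side0.png")
E
```

```text
pics
{'clock': 0.0, 'joint_pos': array([-1.23562395,  0.33289216, -0.06467692,  1.46093878,  0.02160528,
        1.34991171, -0.0884928 ]), 'joint_velocities': array([-0.00075842,  0.00040723, -0.0003018 , -0.00037339, -0.00044223,
        0.00026432, -0.00108089]), 'tau': array([-5.09312322e-04, -6.25454521e+01,  4.86475567e-02, -3.91608953e+01,
        1.61726447e-02,  9.72839567e-03,  2.18458314e-05]), 'position': array([0.21875521, 0.58506225, 0.23050442]), 'ee_rot': array([ 0.58130239,  0.40265077, -0.4034622 , -0.58067043]), 'ft_force': array([ 1.02051966, -0.7122587 , -0.19503947]), 'torque': array([-0.01834784,  0.02024721,  0.00322747]), 'grip_width': 1.000289568263901}
scene {'intrinsics': array([[440.94904661,   0.        , 257.70470213],
       [  0.        , 440.94904661, 187.1661854 ],
       [  0.        ,   0.        ,   1.        ]]), 'R': array([[ 0.48699248, -0.87340348, -0.0021622 ],
       [-0.43427638, -0.23999454, -0.86822039],
       [ 0.7577878 ,  0.42375579, -0.49617404]]), 't': array([-0.42329237,  0.32797656,  1.01493051])}
side {'intrinsics': array([[368.
[... 221 characters left out ...]
926131e-04, -5.56890202e-01, -8.30585870e-01],
       [-5.84753441e-03,  8.30569745e-01, -5.56883924e-01]]), 't': array([-0.5661107 ,  0.0015545 ,  1.22820806])}
{'intrinsics': array([[286.11819284,   0.        , 254.27437108],
       [  0.        , 286.11819284, 189.53502964],
       [  0.        ,   0.        ,   1.        ]]), 'tool_from_camera': array([[ 9.99999998e-01,  1.05133663e-05,  6.92218160e-05,
        -9.95766431e-04],
       [-6.30828575e-05, -2.93647696e-01,  9.55913713e-01,
        -1.42288482e-01],
       [ 3.03766978e-05, -9.55913715e-01, -2.93647694e-01,
         7.43854096e-02],
       [ 0.00000000e+00,  0.00000000e+00,  0.00000000e+00,
         1.00000000e+00]])} 0.0187
```

View pics/scene0.png

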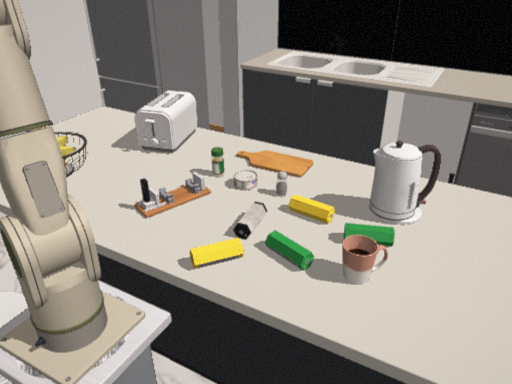

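View pics/side0.png

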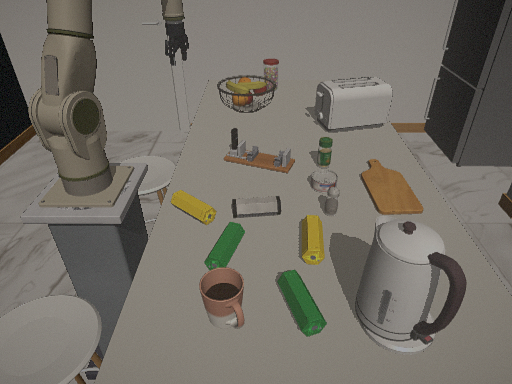

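Scene view: the grey stone with black caps is at (251,220), side (257,207). Look-alikes: yellow at scene (217,252) and (312,208), green at (289,250) and (369,234). All four are rejected on colour. The holder is at scene (173,197) with its black clamp grip at (145,190), and the end stop is at the +x end.

```bash
cat > h.py <<'E'
from workcell import manip
import cv2,numpy as np
from scipy.spatial.transform import Rotation as R
def cloud(n,p=None,d=None,o=None):
    m=manip.camera_model(n)
    if d is None:
        o=manip.get_obs();p,d=manip.camera(n)
    K=m["intrinsics"];v,u=np.mgrid[:384,:512]
    c=np.stack([(u-K[0,2])/K[0,0]*d,(v-K[1,2])/K[1,1]*d,d],-1)
    if n=="wrist":
        T=m["tool_from_camera"];c=c@T[:3,:3].T+T[:3,3]
        w=c@R.from_quat(o["ee_rot"]).as_matrix().T+o["position"]
    else: w=(c-m["t"])@m["R"]
    w[d==0]=np.nan
    return p,w
def rect(P):
    c,s,a=cv2.minAreaRect((P[:,:2]*1000).astype(np.float32));return np.round(c,1),np.round(s,1),round(a,1)
E
python3 - <<'E'
from h import *
for n,win,hw in(("scene",(225,195,280,245),(130,170,220,220)),("side",(225,190,290,225),(218,120,300,178))):
    z=np.load(f"pics/{n}0.npz");p,w=cloud(n,z["p"],z["d"])
    for nm,(a,b,c,e) in(("stone",win),("holder",hw)):
        q=w[b:e,a:c].reshape(-1,3);col=p[b:e,a:c].reshape(-1,3).astype(int)
        def pr(l,m):
            if m.sum()>5:print(n,nm,l,m.sum(),rect(q[m]),"zmed",np.median(q[m,2]).round(4),"mean",q[m].mean(0).round(4))
        Z=q[:,2]
        if nm=="stone":
            pr("all>.01",Z>.012);pr("top",(Z>.044)&(Z<.056))
        else:
            wood=(col[:,0]-col[:,2]>50)&(Z>.008)
            pr("wood",wood);pr("grip",(col.max(1)<60)&(Z>.06));pr("top>.05",(Z>.05)&(col.max(1)>70))
a=cv2.imread("pics/side0.png")[115:235,205:355];b=cv2.imread("pics/scene0.png")[165:255,125:295]
cv2.imwrite("pics/c1.png",np.vstack([cv2.resize(a,(500,400),interpolation=2)[:300] if 0 else cv2.resize(a,(375,300),interpolation=2),cv2.resize(b,(375,199),interpolation=2)]))
E
```

```text
scene stone all>.01 878 (array([ 515.4, -169.1]), array([219.5, 155.7]), 36.0) zmed 0.0457 mean [ 0.5149 -0.1808  0.0407]
scene stone top 469 (array([ 515.4, -169.1]), array([219.5, 155.7]), 36.0) zmed 0.0483 mean [ 0.5111 -0.1797  0.0482]
scene holder wood 546 (array([561.6, 159.4]), array([ 92.7, 249.8]), 69.1) zmed 0.0129 mean [0.5561 0.1459 0.0128]
scene holder grip 95 (array([468.9, 189.1]), array([20.3, 18.1]), 47.8) zmed 0.0899 mean [0.4682 0.1889 0.0898]
scene holder top>.05 152 (array([563.1, 155.7]), array([ 60.1, 217.4]), 71.4) zmed 0.0615 mean [0.5601 0.1572 0.0647]
side stone all>.01 865 (array([ 553.5, -191.5]), array([155.1, 119.1]), 6.8) zmed 0.0422 mean [ 0.5554 -0.1644  0.0393]
side stone top 394 (array([ 553.5, -191.6]), array([156.6, 117.5]), 7.7) zmed 0.049 mean [ 0.5526 -0.1577  0.0488]
side holder wood 483 (array([562.9, 160.6]), array([ 93.3, 247.5]), 68.8) zmed 0.0139 mean [0.572  0.1395 0.0137]
side holder grip 84 (array([472.2, 191.5]), array([22.2, 15.8]), 68.4) zmed 0.0911 mean [0.4733 0.1881 0.0907]
side holder top>.05 121 (array([566.1, 161. ]), array([ 59.7, 215.8]), 67.5) zmed 0.0625 mean [0.5741 0.1518 0.0634]
```

View pics/c1.png

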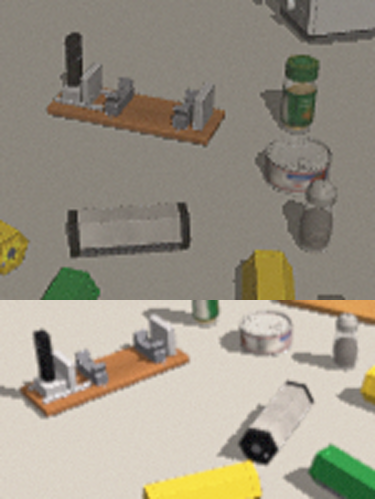

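The choice checks out in the crop: grey with black caps, and the only non-coloured bar. Next I get the stone yaw and set up a motion helper.

```bash
cat >> h.py <<'E'
def lean(psi,th,sgn):  # psi bar yaw (rad), th lean deg of hand toward left (+v)
    th=np.radians(th);v=np.array([-np.sin(psi),np.cos(psi),0]);z=np.array([0,0,1.])
    y=-(np.sin(th)*v+np.cos(th)*z);x=sgn*(np.cos(th)*v-np.sin(th)*z)
    return np.stack([x,y,np.cross(x,y)],1)
def plan(p,M):
    o=manip.get_obs();C=R.from_quat(o["ee_rot"]).as_matrix()
    d=C.T@(np.array(p)-o["position"])/.2;t=R.from_matrix(C.T@M).as_rotvec()/np.radians(45)
    print("at",o["position"].round(4),"clk",round(o["clock"],2),"F",o["ft_force"].round(1),"g",round(o["grip_width"],3),"j",o["joint_pos"].round(2))
    print("offset",d.round(3),"turn",t.round(3))
E
python3 - <<'E'
from h import *
o=manip.get_obs();print(R.from_quat(o["ee_rot"]).as_matrix().round(2))
for n,(a,b,c,e) in(("scene",(225,195,280,245)),("side",(225,190,290,225))):
    z=np.load(f"pics/{n}0.npz");p,w=cloud(n,z["p"],z["d"]);q=w[b:e,a:c].reshape(-1,3);col=p[b:e,a:c].reshape(-1,3).astype(int)
    m=(q[:,2]>.047)&(q[:,2]<.058)&(col.max(1)-col.min(1)<40)&(q[:,0]>.46)&(q[:,0]<.65)&(abs(q[:,1]+.165)<.05)
    print(n,m.sum(),rect(q[m]),q[m].min(0).round(3),q[m].max(0).round(3))
for s in(1,-1):plan([.54,-.165,.25],lean(np.radians(-3),0,s))
E
```

```text
[[ 0.35 -0.   -0.94]
 [ 0.94 -0.    0.35]
 [-0.   -1.   -0.  ]]
scene 224 (array([ 553.6, -149.6]), array([141.2,  34. ]), 5.8) [ 0.484 -0.173  0.047] [ 0.625 -0.126  0.052]
side 308 (array([ 556.3, -149.1]), array([139.7,  34. ]), 7.7) [ 0.486 -0.173  0.047] [ 0.626 -0.125  0.052]
at [0.2188 0.5851 0.2306] clk 0.1 F [ 0.1  0.1 -0.4] g 1.002 j [-1.24  0.33 -0.06  1.46  0.02  1.35 -0.09]
offset [-2.951 -0.093 -2.818] turn [-0.    -0.389 -0.002]
at [0.2188 0.5851 0.2306] clk 0.1 F [ 0.1  0.1 -0.4] g 1.002 j [-1.24  0.33 -0.06  1.46  0.02  1.35 -0.09]
offset [-2.951 -0.093 -2.818] turn [ 2.000e-03  3.611e+00 -0.000e+00]
```

```bash
python3 -m pendant '{"offset":[[-0.73,-0.2,-1],[-0.73,-0.2,-1],[-0.73,-0.2,-1],[-0.73,-0.2,-1],[-0.73,-0.2,-1]],"turn":[[0,0,0],[0,0,0],[0,0,0],[0,0,0],[0,0,0]]}' 100 40
python3 -m pendant '{"offset":[[-0.73,-0.2,-1],[-0.73,-0.2,-1],[-0.73,-0.2,-1],[-0.73,-0.2,-1],[-0.73,-0.2,-1],[-0.73,-0.2,-1]],"turn":[[0,0,0],[0,0,0],[0,0,0],[0,0,0],[0,0,0],[0,0,0]]}'
python3 - <<'E'
from h import *
p,w=cloud("wrist");np.savez("pics/w1.npz",p=p,w=w);cv2.imwrite("pics/w1.png",p[:,:,::-1])
plan([.555,-.149,.2],lean(np.radians(6.7),-30,1))
E
```

```text
clock: 0.72
position: [0.3586, 0.3741, 0.2718]
ee_rot: [0.583, 0.401, -0.4, -0.582]
ft_force: [1.2, 0.0, -0.8]
grip_width: 1.001
clock: 1.48
position: [0.4928, 0.1669, 0.3117]
ee_rot: [0.583, 0.401, -0.401, -0.582]
ft_force: [-0.2, 0.3, -0.6]
grip_width: 0.999
at [0.4923 0.1678 0.3116] clk 1.52 F [-0.2 -0.1 -0.5] g 1.0 j [-0.71  0.06  0.3   1.62 -0.02  1.47  0.81]
offset [-1.368  0.56  -0.857] turn [ 0.161 -0.598 -0.655]
```

View pics/w1.png

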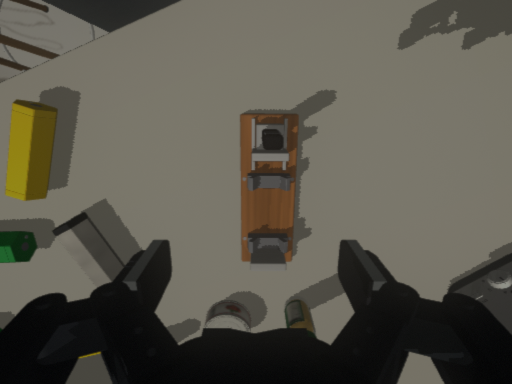

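The wrist view shows the holder at (270,190): grip at (271,139), clamp plate at (270,155), saddles at (269,181) and (267,250), stop at (267,263). I measure it in this cloud while heading for the stone.

```bash
python3 - <<'E'
from h import *
z=np.load("pics/w1.npz");p,w=z["p"].astype(int),z["w"]
reg=np.zeros(p.shape[:2],bool);reg[100:280,225:310]=1
q=w[reg];c=p[reg];Z=q[:,2]
wood=(c[:,0]-c[:,2]>50)&(Z>.005)&(Z<.025);r=rect(q[wood]);print("board",wood.sum(),r,np.median(Z[wood]))
for ps in(-20,-20.5,-21,-21.5):
    t=np.radians(ps);print(ps,[np.ptp(q[wood][:,:2]@v).round(4) for v in([np.cos(t),np.sin(t)],[-np.sin(t),np.cos(t)])])
psi=np.radians(-20.7)
ctr=r[0]/1000
u=np.array([np.cos(psi),np.sin(psi)]);v=np.array([-u[1],u[0]])
X=(q[:,:2]-ctr)@u;Y=(q[:,:2]-ctr)@v
on=(abs(X)<.13)&(abs(Y)<.046)
for lo,hi in((.028,.045),(.045,.058),(.06,.07),(.09,.125)):
    m=on&(Z>lo)&(Z<hi);h,e=np.histogram(X[m],np.arange(-.13,.131,.004))
    print(lo,hi,m.sum(),"Zmed",np.median(Z[m]).round(4),"Ymid",((Y[m].min()+Y[m].max())/2).round(4),[(round(a*1000),n) for a,n in zip(e,h) if n>2])
m=on&(Z>.108);print("grip top",q[m].mean(0),X[m].min(),X[m].max(),Y[m].min(),Y[m].max())
E
python3 -m pendant '{"offset":[[-0.6,0.1,-0.4],[-0.6,0.1,-0.4],[-0.6,0.1,-0.4],[-0.6,0.1,-0.4]],"turn":[[0.08,-0.6,0],[0.08,-0.6,0],[0.08,-0.6,0],[0.08,-0.6,0]]}' 75
python3 - <<'E'
from h import *
p,w=cloud("wrist");np.savez("pics/w2.npz",p=p,w=w);cv2.imwrite("pics/w2.png",p[:,:,::-1])
c=p.astype(int);g=(c.max(2)-c.min(2)<40)
m=(w[:,:,2]>.046)&(w[:,:,2]<.057)&g&(w[:,:,0]>.46)&(w[:,:,0]<.65)&(abs(w[:,:,1]+.15)<.05)
print(m.sum(),rect(w[m]),np.median(w[m][:,2]))
plan([.555,-.149,.2],lean(np.radians(6.7),-30,1))
E
```

```text
board 3242 (array([562.7, 161.5]), array([ 85.6, 244.9]), 68.9) 0.014679630129032006
-20 [np.float64(0.2455), np.float64(0.0895)]
-20.5 [np.float64(0.2448), np.float64(0.0875)]
-21 [np.float64(0.2447), np.float64(0.0858)]
-21.5 [np.float64(0.2452), np.float64(0.0855)]
0.028 0.045 1443 Zmed 0.0342 Ymid 0.0009 [(-114, np.int64(26)), (-110, np.int64(84)), (-106, np.int64(56)), (-102, np.int64(28)), (-98, np.int64(18)), (-94, np.int64(18)), (-90, np.int64(21)), (-86, np.int64(24)), (-82, np.int64(18)), (-78, np.int64(64)), (-38, np.int64(70)), (-34, np.int64(101)), (-30, np.int64(75)), (-26, np.int64(89)), (-22, np.int64(75)), (-18, np.int64(64)), (66, np.int64(105)), (70, np.int64(76)), (74, np.int64(76)), (78, np.int64(68)), (82, np.int64(70)), (86, np.int64(54)), (94, np.int64(152)), (98, np.int64(11))]
0.045 0.058 434 Zmed 0.0474 Ymid 0.0008 [(-106, np.int64(15)), (-78, np.int64(42)), (-38, np.int64(5)), (-34, np.int64(26)), (-30, np.int64(28)), (-26, np.int64(24)), (-22, np.int64(26)), (-18, np.int64(19)), (66, np.int64(5)), (70, np.int64(25)), (74, np.int64(19)), (78, np.int64(22))
[... 262 characters left out ...]
64(97)), (102, np.int64(80)), (106, np.int64(84))]
0.09 0.125 332 Zmed 0.1149 Ymid 0.0016 [(-106, np.int64(80)), (-102, np.int64(80)), (-98, np.int64(61)), (-94, np.int64(74)), (-90, np.int64(37))]
grip top [0.47274602 0.19659015 0.11474415] -0.1050323129776122 -0.0870560194108615 -0.010291620770473785 0.013404433590361607
clock: 2.02
position: [0.5242, 0.0259, 0.2909]
ee_rot: [-0.454, -0.513, 0.539, 0.49]
ft_force: [0.0, -0.0, -0.0]
grip_width: 0.753
2364 (array([ 556.5, -146.4]), array([138.6,  34.6]), 6.9) 0.04964226224269652
at [0.5241 0.0281 0.2911] clk 2.08 F [-0.6  1.2 -0.2] g 0.749 j [-0.51  0.13  0.43  1.6  -0.07  1.49  1.6 ]
offset [-0.903  0.439 -0.087] turn [-0.073 -0.033 -0.649]
```

The holder origin is about (0.586, 0.153) with yaw −20.9°. The saddle spacing (104 mm), stop height (65 mm) and grip (18×24 mm) match the given sizes, and the clamp is at about 5–6 mm. The stone is at (0.5555, −0.148), yaw 6.8°, top at 50 mm. Now I go to the pregrasp, leaning right.

```bash
python3 - <<'E'
from h import *
M=lean(np.radians(6.8),-30,1);plan(np.array([.5555,-.148,.025])-.1*M[:,1],M)
E
```

```text
at [0.5241 0.0281 0.2911] clk 2.08 F [-0.6  1.2 -0.2] g 0.749 j [-0.51  0.13  0.43  1.6  -0.07  1.49  1.6 ]
offset [-1.154  0.876 -0.12 ] turn [-0.072 -0.035 -0.649]
```

```bash
python3 -m pendant '{"offset":[[-0.95,0.3,-0.1],[-0.95,0.3,-0.1],[-0.95,0.5,-0.1],[-0.95,0.6,-0.1],[-0.95,0.6,-0.1],[-0.95,0.6,-0.1]],"turn":[[-0.072,-0.035,-0.649],[-0.072,-0.035,-0.649],[-0.072,-0.035,-0.649],[-0.072,-0.035,-0.649],[-0.072,-0.035,-0.649],[-0.072,-0.035,-0.649]]}' 72 60
python3 - <<'E'
from h import *
M=lean(np.radians(6.8),-30,1);c=np.array([.5555,-.148,.025])
plan(c-.05*M[:,1],M);plan(c+.005*M[:,1],M)
E
```

```text
clock: 2.82
position: [0.5577, -0.155, 0.1686]
ee_rot: [0.315, 0.633, -0.39, -0.59]
ft_force: [0.2, 0.3, 0.9]
grip_width: 0.721
at [ 0.5577 -0.155   0.1686] clk 2.83 F [0.2 0.3 0.9] g 0.721 j [ 0.04  0.54  0.57  1.5  -0.67  1.57  2.42]
offset [-0.328  0.389  0.007] turn [-0.001  0.003  0.002]
at [ 0.5577 -0.155   0.1686] clk 2.83 F [0.2 0.3 0.9] g 0.721 j [ 0.04  0.54  0.57  1.5  -0.67  1.57  2.42]
offset [-0.328  0.664  0.007] turn [-0.001  0.003  0.002]
```

```bash
python3 -m pendant '{"offset":[[-0.33,0,0],[-0.33,0.2,0],[-0.33,0.4,0],[-0.33,0.55,0],[-0.33,0.63,0],[-0.33,0.66,0],[-0.33,0.66,0]],"turn":[[0,0,0],[0,0,0],[0,0,0],[0,0,0],[0,0,0],[0,0,0],[0,0,0]]}'
python3 - <<'E'
from h import *
p,w=cloud("side");cv2.imwrite("pics/s2.png",cv2.resize(p[130:250,180:340,::-1],(640,480),interpolation=2))
M=lean(np.radians(6.8),-30,1);c=np.array([.5555,-.148,.025]);plan(c+.005*M[:,1],M)
E
```

```text
clock: 3.7
position: [0.5573, -0.1461, 0.0223]
ee_rot: [0.316, 0.633, -0.39, -0.589]
ft_force: [0.5, -0.5, -0.0]
grip_width: 0.716
at [ 0.5573 -0.1466  0.0224] clk 3.75 F [-0.3  0.1 -0.6] g 0.722 j [ 0.07  0.7   0.49  1.61 -0.74  1.35  2.54]
offset [0.001 0.011 0.01 ] turn [0.    0.004 0.001]
```

View pics/s2.png

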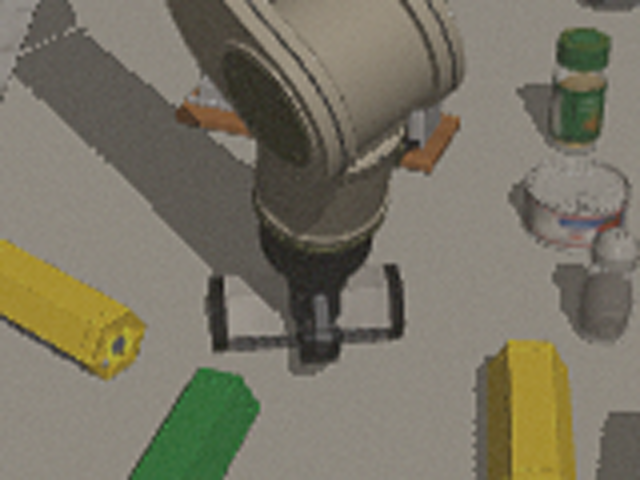

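The grip is centred on the bar (320,310 in the crop), clear of the table and the neighbours. Close.

```bash
python3 -m pendant '{"offset":[[0,0,0],[0,0,0],[0,0,0],[0,0,0],[0,0,0]],"turn":[[0,0,0],[0,0,0],[0,0,0],[0,0,0],[0,0,0]]}' 40 70
python3 - <<'E'
from h import *
M=lean(np.radians(6.8),-30,1);o=manip.get_obs()["position"];plan(o+[0,0,.07],M);print(M.T.round(2))
c=o-.005*M[:,1]+[0,0,.07];N=lean(np.radians(6.8),10,1);plan(c+.005*N[:,1],N)
E
```

```text
clock: 4.38
position: [0.558, -0.1464, 0.0244]
ee_rot: [0.316, 0.634, -0.389, -0.589]
ft_force: [-2.4, 1.9, 9.6]
grip_width: 0.564
at [ 0.558  -0.1464  0.0244] clk 4.38 F [-2.4  1.9  9.6] g 0.564 j [ 0.07  0.69  0.49  1.6  -0.75  1.35  2.54]
offset [ 0.176 -0.303 -0.001] turn [0.002 0.006 0.003]
[[-0.1   0.86  0.5 ]
 [-0.06  0.5  -0.87]
 [-0.99 -0.12  0.  ]]
at [ 0.558  -0.1464  0.0244] clk 4.38 F [-2.4  1.9  9.6] g 0.564 j [ 0.07  0.69  0.49  1.6  -0.75  1.35  2.54]
offset [ 0.16  -0.309 -0.001] turn [0.004 0.005 0.892]
```

```bash
python3 -m pendant '{"offset":[[0.09,-0.15,0],[0.17,-0.3,0],[0.16,-0.31,0],[0.16,-0.31,0],[0.16,-0.31,0],[0.16,-0.31,0],[0.16,-0.31,0],[0.16,-0.31,0],[0.16,-0.31,0]],"turn":[[0,0,0],[0,0,0],[0,0,0.2],[0,0,0.44],[0,0,0.67],[0,0,0.89],[0,0,0.89],[0,0,0.89],[0,0,0.89]]}'
python3 - <<'E'
from h import *
p,w=cloud("side");cv2.imwrite("pics/s3.png",cv2.resize(p[130:250,180:340,::-1],(640,480),interpolation=2))
N=lean(np.radians(6.8),30,1);plan(np.array([.5573,-.155,.075])+.003*N[:,1],N)
E
```

```text
clock: 5.5
position: [0.5577, -0.1518, 0.0943]
ee_rot: [-0.515, -0.487, 0.566, 0.421]
ft_force: [-0.7, -0.3, -4.1]
grip_width: 0.566
at [ 0.5577 -0.1518  0.0943] clk 5.55 F [-0.1  0.6 -3.8] g 0.561 j [-0.53  0.38  0.74  1.84 -0.11  0.97  1.91]
offset [-0.004  0.112  0.005] turn [ 0.004 -0.003  0.446]
```

View pics/s3.png

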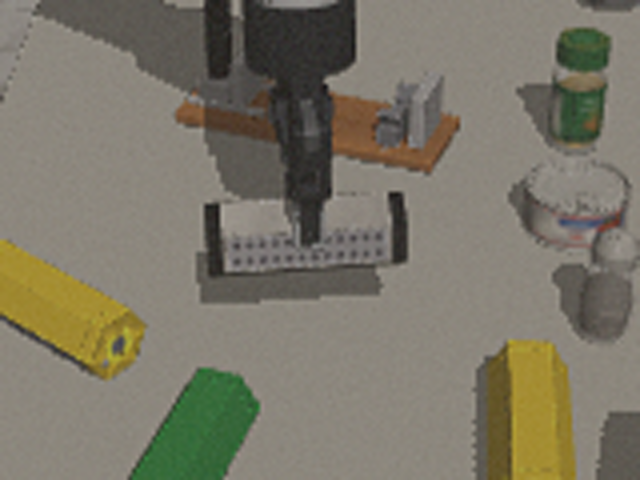

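The perforated flat now faces right, two rows of holes visible at (300,245). I finish the 60° roll, also yaw to −10° for joint room, and set it down.

```bash
python3 - <<'E'
from h import *
N=lean(np.radians(-10),30,1)
plan(np.array([.5577,-.145,.075]),N);plan(np.array([.5577,-.145,.026]),N)
E
```

```text
at [ 0.5577 -0.1518  0.0943] clk 5.55 F [-0.1  0.6 -3.8] g 0.561 j [-0.53  0.38  0.74  1.84 -0.11  0.97  1.91]
offset [ 0.05   0.089 -0.003] turn [0.132 0.35  0.444]
at [ 0.5577 -0.1518  0.0943] clk 5.55 F [-0.1  0.6 -3.8] g 0.561 j [-0.53  0.38  0.74  1.84 -0.11  0.97  1.91]
offset [ 0.092  0.33  -0.002] turn [0.132 0.35  0.444]
```

```bash
python3 -m pendant '{"offset":[[0.05,0.03,0],[0.05,0.06,0],[0.05,0.09,0],[0.07,0.19,0],[0.08,0.26,0],[0.09,0.31,0],[0.092,0.33,0],[0.092,0.33,0]],"turn":[[0.04,0.12,0.15],[0.09,0.23,0.3],[0.132,0.35,0.444],[0.132,0.35,0.444],[0.132,0.35,0.444],[0.132,0.35,0.444],[0.132,0.35,0.444],[0.132,0.35,0.444]]}'
python3 - <<'E'
from h import *
N=lean(np.radians(-10),30,1);o=manip.get_obs()
plan(o["position"],N);print(o["position"])
plan(o["position"]-.12*N[:,1],N)
E
```

```text
clock: 6.55
position: [0.5572, -0.1455, 0.0263]
ee_rot: [0.641, 0.299, -0.579, -0.406]
ft_force: [0.8, 0.4, -4.4]
grip_width: 0.565
at [ 0.5572 -0.1455  0.0263] clk 6.55 F [ 0.8  0.4 -4.4] g 0.565 j [-0.76  0.67  0.83  1.82  0.04  0.94  1.34]
offset [0. 0. 0.] turn [ 0.    -0.001  0.001]
[ 0.55715575 -0.14551345  0.02627064]
at [ 0.5572 -0.1455  0.0263] clk 6.55 F [ 0.8  0.4 -4.4] g 0.565 j [-0.76  0.67  0.83  1.82  0.04  0.94  1.34]
offset [ 0.  -0.6 -0. ] turn [ 0.    -0.001  0.001]
```

```bash
python3 -m pendant '{"offset":[[0.004,0.006,0],[0.007,0.012,0],[0.007,0.012,0]],"turn":[[0,0,0],[0,0,0],[0,0,0]]}'
python3 -m pendant '{"offset":[[0,0,0],[0,-0.01,0],[0,-0.02,0],[0,-0.05,0],[0,-0.2,0],[0,-0.5,0],[0,-0.7,0],[0,-0.7,0]],"turn":[[0,0,0],[0,0,0],[0,0,0],[0,0,0],[0,0,0],[0,0,0],[0,0,-0.2],[0,0,-0.4]]}' 75
python3 - <<'E'
from h import *
p,w=cloud("wrist");np.savez("pics/w3.npz",p=p,w=w);cv2.imwrite("pics/w3.png",p[:,:,::-1])
p2,_=cloud("side");cv2.imwrite("pics/s4.png",cv2.resize(np.hstack([p2[130:250,180:340,::-1]]),(640,480),interpolation=2))
c=p.astype(int);g=(c.max(2)-c.min(2)<40)
for lo,hi in((.047,.057),(.015,.06)):
    m=(w[:,:,2]>lo)&(w[:,:,2]<hi)&g&(w[:,:,0]>.46)&(w[:,:,0]<.65)&(abs(w[:,:,1]+.148)<.05)
    print(m.sum(),rect(w[m]),np.median(w[m][:,2]))
E
```

```text
clock: 6.92
position: [0.5576, -0.1455, 0.0245]
ee_rot: [0.641, 0.299, -0.579, -0.406]
ft_force: [-3.8, 2.5, 5.7]
grip_width: 0.562
clock: 7.92
position: [0.5722, -0.0739, 0.149]
ee_rot: [0.586, 0.4, -0.506, -0.49]
ft_force: [-0.8, -1.6, -1.9]
grip_width: 0.754
4736 (array([ 556.9, -144.9]), array([ 33.8, 139.8]), 79.7) 0.04955601096421311
7763 (array([ 556.7, -145. ]), array([ 56.8, 140.3]), 79.7) 0.04884850183108619
```

View pics/s4.png

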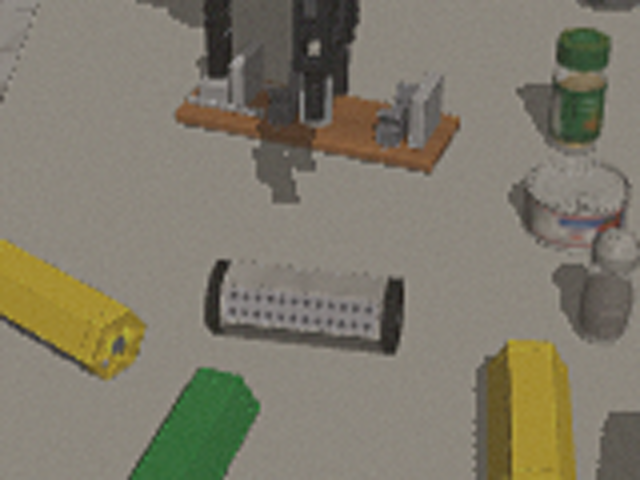

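The plate now faces right and up, one flat from the top, with holes at (300,305). The stone is at (0.5568, −0.145), yaw −10.3°. Next, regrip leaning right.

```bash
python3 - <<'E'
from h import *
c=np.array([.5568,-.1455,.025]);M=lean(np.radians(-10.3),-30,1)
plan(c-.1*M[:,1],M);plan(c+.003*M[:,1],M)
E
```

```text
at [ 0.5697 -0.0809  0.1485] clk 8.03 F [ 1.2 -0.2  0.4] g 0.751 j [-0.74  0.39  0.84  1.73 -0.09  1.16  1.5 ]
offset [-0.53   0.298  0.005] turn [ 0.007 -0.002 -0.927]
at [ 0.5697 -0.0809  0.1485] clk 8.03 F [ 1.2 -0.2  0.4] g 0.751 j [-0.74  0.39  0.84  1.73 -0.09  1.16  1.5 ]
offset [-0.188  0.683  0.008] turn [ 0.007 -0.002 -0.927]
```

```bash
python3 -m pendant '{"offset":[[-0.2,-0.05,0],[-0.4,0,0],[-0.53,0.1,0],[-0.53,0.2,0],[-0.53,0.29,0],[-0.53,0.298,0]],"turn":[[0,0,-0.2],[0,0,-0.4],[0.007,0,-0.6],[0.007,0,-0.8],[0.007,0,-0.927],[0.007,0,-0.927]]}' 72
python3 - <<'E'
from h import *
c=np.array([.5568,-.1455,.025]);M=lean(np.radians(-10.3),-30,1)
plan(c+.003*M[:,1],M)
E
```

```text
clock: 8.78
position: [0.5468, -0.1964, 0.1089]
ee_rot: [-0.407, -0.575, 0.297, 0.644]
ft_force: [0.3, 0.7, 0.3]
grip_width: 0.716
at [ 0.5468 -0.1964  0.1089] clk 8.78 F [0.3 0.7 0.3] g 0.716 j [ 0.04  0.57  0.67  1.65 -0.8   1.42  2.35]
offset [ 0.015  0.508 -0.005] turn [-0.004 -0.01  -0.001]
```

```bash
python3 -m pendant '{"offset":[[0.015,0.15,-0.005],[0.015,0.3,-0.005],[0.015,0.42,-0.005],[0.015,0.49,-0.005],[0.015,0.508,-0.005],[0.015,0.508,-0.005]],"turn":[[0,-0.01,0],[0,-0.01,0],[0,-0.01,0],[0,-0.01,0],[0,-0.01,0],[0,-0.01,0]]}'
python3 -m pendant '{"offset":[[0,0,0],[0,0,0],[0,0,0],[0,0,0],[0,0,0]],"turn":[[0,0,0],[0,0,0],[0,0,0],[0,0,0],[0,0,0]]}' 40 70
python3 - <<'E'
from h import *
o=manip.get_obs();N=lean(np.radians(-10.3),10,1)
plan(o["position"]+[0,0,.09],lean(np.radians(-10.3),-30,1));plan(o["position"]+[0,0,.09],N)
E
```

```text
clock: 9.52
position: [0.5574, -0.1443, 0.023]
ee_rot: [-0.406, -0.578, 0.299, 0.642]
ft_force: [0.1, 0.2, 0.0]
grip_width: 0.718
clock: 10.15
position: [0.558, -0.1445, 0.0246]
ee_rot: [-0.407, -0.578, 0.298, 0.641]
ft_force: [-1.3, 1.6, 7.6]
grip_width: 0.563
at [ 0.558  -0.1445  0.0246] clk 10.15 F [-1.3  1.6  7.6] g 0.563 j [-0.    0.64  0.6   1.74 -0.89  1.25  2.4 ]
offset [ 0.225 -0.39   0.   ] turn [-0.001  0.002 -0.   ]
at [ 0.558  -0.1445  0.0246] clk 10.15 F [-1.3  1.6  7.6] g 0.563 j [-0.    0.64  0.6   1.74 -0.89  1.25  2.4 ]
offset [ 0.225 -0.39   0.   ] turn [-0.001  0.003  0.888]
```

```bash
python3 -m pendant '{"offset":[[0.11,-0.2,0],[0.225,-0.39,0],[0.28,-0.5,0],[0.28,-0.5,0],[0.28,-0.5,0],[0.28,-0.5,0],[0.28,-0.5,0],[0.28,-0.5,0]],"turn":[[0,0,0],[0,0,0],[0,0,0.2],[0,0,0.44],[0,0,0.67],[0,0,0.89],[0,0,0.89],[0,0,0.89]]}'
python3 - <<'E'
from h import *
psi=np.radians(-20.9);u=np.array([np.cos(psi),np.sin(psi),0]);H=np.array([.5864,.1533,0])
N=lean(psi,30,1);plan(H-.006*u+[0,0,.15],N)
E
```

```text
clock: 11.15
position: [0.5574, -0.1463, 0.1392]
ee_rot: [0.58, 0.404, -0.499, -0.501]
ft_force: [0.2, -1.5, -4.2]
grip_width: 0.561
at [ 0.5574 -0.1463  0.1392] clk 11.15 F [ 0.2 -1.5 -4.2] g 0.561 j [-0.63  0.39  0.87  1.76 -0.13  1.12  1.65]
offset [ 1.473 -0.315  0.153] turn [0.081 0.224 0.442]
```

```bash
python3 -m pendant '{"offset":[[0.2,-0.2,0.03],[0.45,-0.3,0.06],[0.7,-0.3,0.1],[0.9,-0.3,0.12],[0.9,-0.3,0.12]],"turn":[[0,0,0.1],[0,0,0.2],[0,0,0.3],[0.08,0.224,0.442],[0.08,0.224,0.442]]}'
python3 - <<'E'
from h import *
psi=np.radians(-20.9);u=np.array([np.cos(psi),np.sin(psi),0]);H=np.array([.5864,.1533,0])
N=lean(psi,30,1);plan(H-.006*u+[0,0,.13],N)
E
```

```text
clock: 11.78
position: [0.5673, 0.0468, 0.1635]
ee_rot: [0.665, 0.237, -0.54, -0.458]
ft_force: [0.5, -0.6, -4.5]
grip_width: 0.564
at [0.5673 0.0468 0.1635] clk 11.78 F [ 0.5 -0.6 -4.5] g 0.564 j [-0.99  0.64  0.87  1.52 -0.02  1.46  1.06]
offset [ 0.544 -0.122  0.128] turn [-0.001  0.006 -0.003]
```

```bash
python3 -m pendant '{"offset":[[0.25,-0.1,0.06],[0.5,-0.12,0.12],[0.544,-0.122,0.128],[0.544,-0.122,0.128]],"turn":[[0,0.006,0],[0,0.006,0],[0,0.006,0],[0,0.006,0]]}'
python3 - <<'E'
from h import *
psi=np.radians(-20.9);u=np.array([np.cos(psi),np.sin(psi),0]);v=np.array([-u[1],u[0],0]);H=np.array([.5864,.1533,0])
N=lean(psi,30,1)
# check where stone actually is, side+scene clouds
for n in("side","scene"):
    p,w=cloud(n);c=p.astype(int)
    X=(w-H)@u;Y=(w-H)@v;Z=w[:,:,2]
    m=(abs(Y)<.045)&(abs(X+.006)<.1)&(Z>.09)&(Z<.175)&(c.max(2)-c.min(2)<40)
    st=m&(Z>.146)&(Z<.157)&(abs(Y)<.02)
    print(n,m.sum(),"X",np.percentile(X[m&(Z<.15)],[1,99]).round(4),"topZ",np.median(Z[st]).round(4),st.sum(),"Yc",np.percentile(Y[st],[2,98]).round(4))
    cv2.imwrite(f"pics/{n}5.png",p[:,:,::-1])
    if n=="side":a=p
    else:b=p
cv2.imwrite("pics/c5.png",np.vstack([cv2.resize(a[80:190,190:330,::-1],(509,400),interpolation=2)[:,:500],cv2.resize(b[120:240,120:270,::-1],(500,400),interpolation=2)])[:,:,:][: ,:][:800])
im=cv2.imread("pics/c5.png");cv2.imwrite("pics/c5.png",np.hstack([im[:400,:400],im[400:,:400]]))
plan(H-.006*u+[0,0,.085],N);plan(H-.006*u+[0,0,.060],N)
E
```

```text
clock: 12.28
position: [0.5813, 0.1534, 0.1301]
ee_rot: [0.667, 0.235, -0.538, -0.459]
ft_force: [-1.3, -0.7, -2.3]
grip_width: 0.565
side 716 X [-0.0741  0.0647] topZ 0.1544 173 Yc [-0.0195  0.0099]
scene 808 X [-0.0757  0.0643] topZ 0.1537 189 Yc [-0.0196  0.0107]
at [0.5814 0.1524 0.131 ] clk 12.38 F [ 0.5 -0.3 -4.3] g 0.567 j [-1.02  0.77  0.8   1.38 -0.11  1.52  0.94]
offset [0.127 0.192 0.009] turn [-0.002 -0.005 -0.003]
at [0.5814 0.1524 0.131 ] clk 12.38 F [ 0.5 -0.3 -4.3] g 0.567 j [-1.02  0.77  0.8   1.38 -0.11  1.52  0.94]
offset [0.19  0.301 0.009] turn [-0.002 -0.005 -0.003]
```

View pics/c5.png

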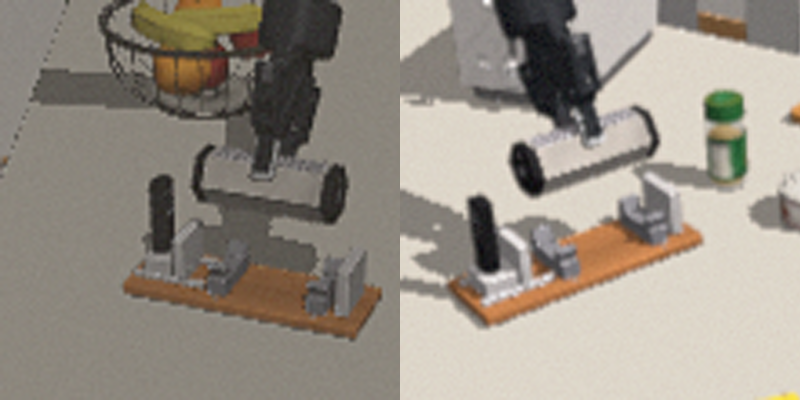

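The stone hangs level over the saddles, plate up. Its ends are at −75 and +64 mm, between the clamp face (−88) and the stop (+70). Lower.

```bash
python3 -m pendant '{"offset":[[0.06,0.08,0.009],[0.127,0.192,0.009],[0.145,0.225,0.009],[0.16,0.25,0.009],[0.17,0.268,0.009],[0.178,0.282,0.009],[0.184,0.292,0.009],[0.184,0.292,0.009]],"turn":[[0,-0.005,0],[0,-0.005,0],[0,-0.005,0],[0,-0.005,0],[0,-0.005,0],[0,-0.005,0],[0,-0.005,0],[0,-0.005,0]]}'
python3 - <<'E'
from h import *
psi=np.radians(-20.9);u=np.array([np.cos(psi),np.sin(psi),0]);v=np.array([-u[1],u[0],0]);H=np.array([.5864,.1533,0])
N=lean(psi,30,1);plan(H-.006*u+.001*v+[0,0,.060],N);plan(H-.006*u+.001*v+[0,0,.058],N)
E
```

```text
clock: 13.38
position: [0.5807, 0.1554, 0.062]
ee_rot: [0.666, 0.235, -0.539, -0.459]
ft_force: [0.4, -0.0, -4.7]
grip_width: 0.565
at [0.5807 0.1554 0.062 ] clk 13.38 F [ 0.4 -0.  -4.7] g 0.565 j [-1.01  0.84  0.76  1.42 -0.15  1.42  0.92]
offset [ 0.01   0.006 -0.001] turn [-0.002 -0.    -0.003]
at [0.5807 0.1554 0.062 ] clk 13.38 F [ 0.4 -0.  -4.7] g 0.565 j [-1.01  0.84  0.76  1.42 -0.15  1.42  0.92]
offset [ 0.015  0.015 -0.001] turn [-0.002 -0.    -0.003]
```

```bash
python3 -m pendant '{"offset":[[0.005,0.003,0],[0.01,0.006,0],[0.013,0.011,0],[0.013,0.011,0]],"turn":[[0,0,0],[0,0,0],[0,0,0],[0,0,0]]}'
```

```text
clock: 13.88
position: [0.581, 0.1564, 0.0587]
ee_rot: [0.666, 0.235, -0.539, -0.459]
ft_force: [0.5, 0.2, -4.4]
grip_width: 0.563
```

```bash
python3 -m pendant '{"offset":[[0.0025,0.004,0],[0.005,0.009,0],[0.005,0.009,0]],"turn":[[0,0,0],[0,0,0],[0,0,0]]}'
```

```text
clock: 14.25
position: [0.5811, 0.1565, 0.0577]
ee_rot: [0.666, 0.235, -0.539, -0.459]
ft_force: [-2.8, 2.0, 5.7]
grip_width: 0.564
```

Seated: the load has come off. Release and back out along the tool axis.

```bash
python3 -m pendant '{"offset":[[0,0,0],[0,0,0],[0,-0.02,0],[0,-0.08,0],[0,-0.25,0],[0,-0.5,0],[0,-0.7,0],[0,-0.75,0],[0,-0.75,0]],"turn":[[0,0,0],[0,0,0],[0,0,0],[0,0,0],[0,0,0],[0,0,0],[0,0,0],[0,0,-0.2],[0,0,-0.4]]}' 72
cat > chk.py <<'E'
from h import *
import sys
psi=np.radians(-20.9);u=np.array([np.cos(psi),np.sin(psi),0]);v=np.array([-u[1],u[0],0]);H=np.array([.5864,.1533,0])
tag=sys.argv[1];ims=[]
for n in("side","scene"):
    p,w=cloud(n);c=p.astype(int)
    X=(w-H)@u;Y=(w-H)@v;Z=w[:,:,2]
    st=(Z>.078)&(Z<.089)&(abs(Y)<.025)&(abs(X)<.085);print(n,"stone top",st.sum(),rect(w[st]) if st.sum()>9 else "",np.median(Z[st]).round(4),"X",np.percentile(X[st],[1,99]).round(4),"Y",np.percentile(Y[st],[1,99]).round(4))
    pl=(Z>.056)&(Z<.072)&(abs(Y)<.03)&(c.min(2)>90)&(abs(X)>.06)&(X<.1)&(X>-.11)
    for nm,k in(("clampplate",pl&(X<0)),("stop",pl&(X>0))):
        if k.sum()>5:print(" ",nm,k.sum(),np.percentile(X[k],[2,98]).round(4))
    g=(Z>.088)&(Z<.13)&(abs(Y)<.03)&(X<-.08)&(X>-.15)&(c.max(2)<90)
    if g.sum()>5:print("  grip",g.sum(),np.percentile(X[g],[3,97]).round(4),np.percentile(Y[g],[3,97]).round(4),Z[g].max().round(4))
    ims.append(cv2.resize(p[130:180,215:305,::-1] if n=="side" else p[165:225,125:225,::-1],(700,290),interpolation=2))
cv2.imwrite(f"pics/{tag}.png",np.vstack(ims))
E
python3 chk.py c6
```

```text
clock: 15.38
position: [0.6095, 0.2281, 0.1892]
ee_rot: [0.621, 0.339, -0.459, -0.538]
ft_force: [-0.3, -1.6, 1.0]
grip_width: 0.721
side stone top 197 (array([579.3, 153.6]), array([ 36.7, 139.2]), 71.7) 0.0823 X [-0.0753  0.0623] Y [-0.0194  0.0143]
  clampplate 36 [-0.0998 -0.0608]
  stop 37 [0.0716 0.0855]
  grip 59 [-0.1288 -0.1118] [-0.0152  0.0074] 0.1199
scene stone top 216 (array([579.2, 154. ]), array([ 42.7, 140.6]), 68.1) 0.0811 X [-0.0759  0.0612] Y [-0.0198  0.0169]
  clampplate 55 [-0.1008 -0.0609]
  stop 32 [0.0717 0.0873]
  grip 55 [-0.1297 -0.1144] [-0.0133  0.0013] 0.1159
```

View pics/c6.png

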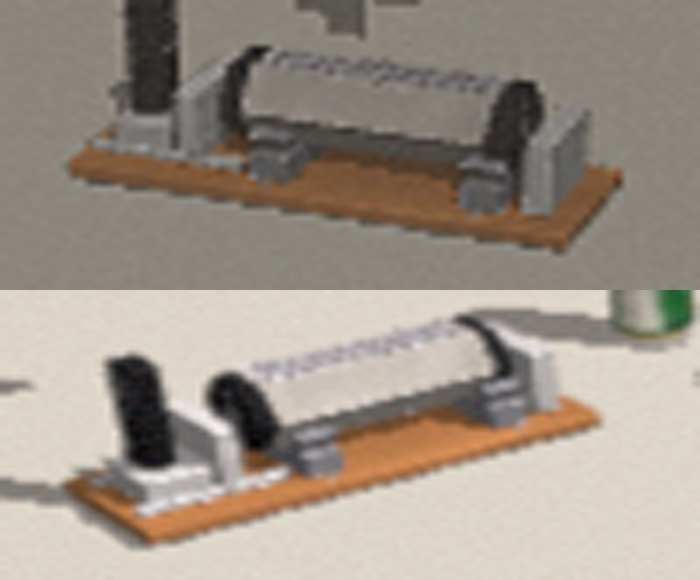

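Both views show the stone seated with the plate up (top at 82 mm), about 8 mm short of the stop and 12 mm from the clamp. Next, the clamp grip at (0.473, 0.1966), top 0.115.

```bash
python3 - <<'E'
from h import *
N=lean(np.radians(-20.9),0,1);plan([.4727,.1966,.165],N);plan([.4727,.1966,.078],N)
E
```

```text
at [0.6092 0.2228 0.1907] clk 15.47 F [ 0.6 -0.9  0.4] g 0.721 j [-0.99  0.62  0.77  1.34 -0.25  1.47  0.95]
offset [-0.336  0.201  0.588] turn [ 0.001 -0.009 -0.263]
at [0.6092 0.2228 0.1907] clk 15.47 F [ 0.6 -0.9  0.4] g 0.721 j [-0.99  0.62  0.77  1.34 -0.25  1.47  0.95]
offset [-0.247  0.627  0.589] turn [ 0.001 -0.009 -0.263]
```

```bash
python3 -m pendant '{"offset":[[-0.1,0.05,0.2],[-0.25,0.15,0.45],[-0.336,0.2,0.588],[-0.336,0.2,0.588],[-0.336,0.2,0.588]],"turn":[[0,0,-0.1],[0,0,-0.2],[0,-0.009,-0.263],[0,-0.009,-0.263],[0,-0.009,-0.263]]}' 62
python3 - <<'E'
from h import *
p,w=cloud("wrist");m=(w[:,:,2]>.106)&(w[:,:,2]<.122)&(abs(w[:,:,0]-.473)<.025)&(abs(w[:,:,1]-.196)<.025)
print("griptop",m.sum(),w[m].mean(0).round(4),rect(w[m]))
N=lean(np.radians(-20.9),0,1);plan([.4727,.1966,.078],N)
E
```

```text
clock: 16.1
position: [0.4735, 0.1976, 0.1662]
ee_rot: [0.583, 0.402, -0.401, -0.582]
ft_force: [0.4, 1.0, 1.0]
grip_width: 0.623
griptop 794 [0.4715 0.1974 0.1144] (array([472.6, 196.7]), array([23.6, 17.6]), 68.4)
at [0.4738 0.1975 0.166 ] clk 16.15 F [1.2 0.7 0.6] g 0.623 j [-1.24  0.16  0.83  1.88 -0.13  1.16  0.84]
offset [-0.006  0.44   0.005] turn [ 0.003  0.001 -0.   ]
```

Grip confirmed at (0.4726, 0.1967), 23.6×17.6 mm. Descend and pinch it.

```bash
python3 -m pendant '{"offset":[[-0.005,0.12,0.005],[-0.005,0.25,0.005],[-0.005,0.36,0.005],[-0.005,0.43,0.005],[-0.005,0.44,0.005]],"turn":[[0,0,0],[0,0,0],[0,0,0],[0,0,0],[0,0,0]]}'
python3 -m pendant '{"offset":[[0,0,0],[0,0,0],[0,0,0],[0,0,0],[0,0,0],[0,0,0]],"turn":[[0,0,0],[0,0,0],[0,0,0],[0,0,0],[0,0,0],[0,0,0]]}' 10 40
python3 -c "
from h import *
o=manip.get_obs();psi=np.radians(-20.9);plan(o['position']+.018*np.array([np.cos(psi),np.sin(psi),0]),lean(psi,0,1))"
```

```text
clock: 16.77
position: [0.473, 0.1966, 0.0774]
ee_rot: [0.583, 0.401, -0.401, -0.581]
ft_force: [-0.3, 0.4, 0.6]
grip_width: 0.619
clock: 17.52
position: [0.4737, 0.1973, 0.0782]
ee_rot: [0.583, 0.402, -0.401, -0.581]
ft_force: [1.5, 3.1, 6.8]
grip_width: 0.277
at [0.4737 0.1973 0.0782] clk 17.52 F [1.5 3.1 6.8] g 0.277 j [-1.18  0.29  0.8   1.96 -0.25  0.98  0.94]
offset [-0.    0.   -0.09] turn [ 0.004  0.001 -0.001]
```

```bash
python3 -m pendant '{"offset":[[0,0,-0.01],[0,0,-0.025],[0,0,-0.04],[0,0,-0.055],[0,0,-0.07],[0,0,-0.08],[0,0,-0.08]],"turn":[[0,0,0],[0,0,0],[0,0,0],[0,0,0],[0,0,0],[0,0,0],[0,0,0]]}'
```

```text
clock: 18.4
position: [0.4886, 0.1916, 0.0782]
ee_rot: [0.583, 0.401, -0.401, -0.581]
ft_force: [-2.1, 2.6, 6.3]
grip_width: 0.277
```

```bash
for i in 1; do python3 -m pendant '{"offset":[[0,0,-0.005],[0,0,-0.01],[0,0,-0.01]],"turn":[[0,0,0],[0,0,0],[0,0,0]]}'; done
python3 -m pendant '{"offset":[[0,0,-0.005],[0,0,-0.01],[0,0,-0.01]],"turn":[[0,0,0],[0,0,0],[0,0,0]]}'
```

```text
clock: 18.77
position: [0.4902, 0.191, 0.0782]
ee_rot: [0.583, 0.401, -0.401, -0.582]
ft_force: [-4.8, 1.7, 7.8]
grip_width: 0.277
clock: 19.15
position: [0.4918, 0.1903, 0.0782]
ee_rot: [0.583, 0.401, -0.401, -0.582]
ft_force: [-3.0, 2.0, 7.0]
grip_width: 0.276
```

```bash
python3 -m pendant '{"offset":[[0,0,-0.005],[0,0,-0.01],[0,0,-0.01]],"turn":[[0,0,0],[0,0,0],[0,0,0]]}'; python3 chk.py c7; python3 -m pendant '{"offset":[[0,0,-0.005],[0,0,-0.01],[0,0,-0.01]],"turn":[[0,0,0],[0,0,0],[0,0,0]]}'
```

```text
clock: 19.52
position: [0.4926, 0.19, 0.0782]
ee_rot: [-0.582, -0.4, 0.402, 0.582]
ft_force: [-9.1, 3.6, 11.1]
grip_width: 0.276
side stone top 193 (array([587.5, 148.3]), array([ 38.2, 137.3]), 67.5) 0.0823 X [-0.0652  0.0704] Y [-0.02    0.0147]
  clampplate 11 [-0.0788 -0.0689]
  stop 37 [0.0696 0.0855]
  grip 80 [-0.1067 -0.0885] [-0.028   0.0177] 0.1298
scene stone top 207 (array([586.6, 149.3]), array([ 40.6, 142. ]), 70.0) 0.0815 X [-0.0686  0.071 ] Y [-0.0211  0.0145]
  clampplate 45 [-0.1083 -0.0653]
  stop 28 [0.0602 0.0846]
  grip 90 [-0.1118 -0.0941] [-0.0278  0.015 ] 0.1295
clock: 20.0
position: [0.4926, 0.19, 0.0782]
ee_rot: [-0.581, -0.399, 0.404, 0.583]
ft_force: [-15.1, 3.2, 16.7]
grip_width: 0.278
```

Stalled against a firm stop after 20.4 mm of travel, with force rising to 15 N. The stone ends are at ±70 mm. Release and withdraw upward.

```bash
python3 -m pendant '{"offset":[[0,0,0],[0,0,0],[0,0,0],[0,0,0],[0,-0.1,0],[0,-0.3,0],[0,-0.55,0],[0,-0.8,0],[0,-0.9,0.5],[0,-0.9,0.7],[0,-0.9,0.7]],"turn":[[0,0,0],[0,0,0],[0,0,0],[0,0,0],[0,0,0],[0,0,0],[0,0,0],[0,0,0],[0,0,0],[0,0,0],[0,0,0]]}' 62
python3 chk.py c8
python3 - <<'E'
from h import *
p,w=cloud("wrist");psi=np.radians(-20.9);u=np.array([np.cos(psi),np.sin(psi),0]);v=np.array([-u[1],u[0],0]);H=np.array([.5864,.1533,0])
cv2.imwrite("pics/w8.png",cv2.resize(p[100:330,170:370,::-1],(520,598),interpolation=2))
X=(w-H)@u;Y=(w-H)@v;Z=w[:,:,2]
s=(Z>.079)&(Z<.088)&(abs(Y)<.018)&(abs(X)<.085)
if s.sum()>9:print("stone",np.percentile(X[s],[.5,99.5]).round(4),np.median(Z[s]),rect(w[s]))
s=(Z>.06)&(Z<.069)&(abs(Y)<.018)
print("clamp",np.percentile(X[s&(X<0)&(X>-.1)],[1,99]),"stop",np.percentile(X[s&(X>0)&(X<.1)],[1,99]) if (s&(X>0)&(X<.1)).sum() else "")
E
```

```text
clock: 21.38
position: [0.3602, 0.2414, 0.2597]
ee_rot: [-0.579, -0.401, 0.404, 0.583]
ft_force: [1.2, 0.0, -0.3]
grip_width: 0.623
side stone top 198 (array([587.9, 149.5]), array([ 36.6, 137.9]), 70.9) 0.0823 X [-0.0656  0.071 ] Y [-0.02    0.0138]
  clampplate 13 [-0.0786 -0.0699]
  stop 41 [0.0604 0.0856]
  grip 61 [-0.1096 -0.092 ] [-0.0147  0.0074] 0.1165
scene stone top 202 (array([589.2, 153. ]), array([ 38.2, 143.8]), 69.4) 0.0812 X [-0.0674  0.0693] Y [-0.0178  0.0176]
  clampplate 52 [-0.1076 -0.0656]
  stop 22 [0.0616 0.0859]
  grip 55 [-0.1104 -0.0943] [-0.0149  0.0021] 0.1157
stone [-0.0678 -0.0156] 0.08293115367791955 (array([547.4, 169.2]), array([33.1, 53.5]), 69.6)
clamp [-0.08048534 -0.06700245] stop
```

View pics/w8.png

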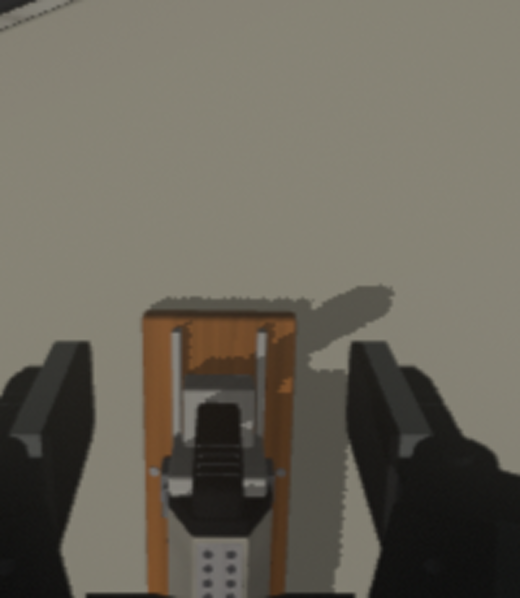

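View pics/c8.png

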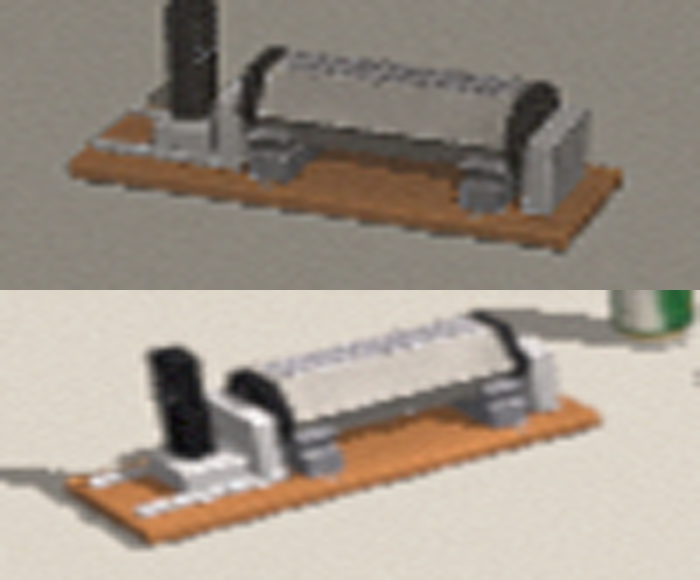

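Wrist view: plate up with holes at (220,570), cap against the clamp plate at (218,480). The two fixed views show both ends closed. Handing in.

```bash
python3 -c "
from workcell import manip
print(manip.hand_in())"
```

```text
the job is handed in; nothing more can be done
None
```

The stone is lying in both saddles with its perforated flat facing up, and the clamp holds it against the end stop. I handed the job in at about 21.5 s. No verdict is reported, so this rests on my own checks.

**What I did:** I rolled the stone twice by 60°, gripping it across its flats each time. The second roll took it straight into the holder. I then slid the clamp about 20 mm by its grip until it stopped firmly, with the horizontal force at about 15 N. Then I let go and moved the arm clear.

**Last checks:**
- **Roll:** the two rows of holes face up in the wrist view.
- **Seating:** the stone's top is 81–83 mm above the island (83 expected). Its centre is within about 3 mm of the seat in the side view, which is the more consistent one.
- **Ends:** no gap shows at either end in the side or scene view. The measured ends are at about −67 and +70 mm (±70 expected). That is only good to 2–3 mm, so the firm stop is the stronger sign that there is no gap. I did not take a close-up of the stop end.
- **Other things:** I did not touch the tins, jars or the green and yellow look-alikes. I did not measure their positions again at the end.

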